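Zero the gauge, then start the clamp screw and hold it

TASK

Before the adapter plate is clamped, zero the dial gauge that watches it: turn the gauge's bezel until the bold triangle on the dial stands at the pointer. Then start the clamp screw in its boss without crossing the thread: turn its knob backward (anticlockwise seen from above) until you feel the screw drop into the thread, let it down, and turn it forward (clockwise) one full turn. Finish holding the knob, gripped and still (do not let go), with the gauge still at zero and the other things on the bench left where they are.

Things in the scene. Friction and masses are not known exactly. Their poses are not given: they have to be found in the camera images.
- fixture: Check fixture, fixed to the bench: grey base plate 160 (its x) x 240 (its y) x 12 mm with an aluminium adapter plate and a black 96-well plate on it. Origin: centre of the base's underside. A dial gauge looks up at y = +82 mm, a clamp screw stands upright in a steel boss (33 mm diameter, top 100 mm above the bench) at y = -82 mm, both at x = 0. Nothing but the gauge and the screw stands higher than 79 mm on it.
- dial_centre (a point): Centre of the dial, level with pointer_tip and zero_mark, 109.5 mm above the bench. The dial looks straight up. The bezel round it is a knurled ring of 50 mm diameter, from 100 to 112 mm above the bench; it turns about the vertical through this point with a light friction (0.03 N m) and stays where it is left; grip it by its outside. The case below it is 42 mm across, from 77 to 100 mm; the holder behind it reaches to 74 mm.
- zero_mark (a point): Zero mark of the dial: a bold black triangle, 18 mm from the dial centre; it turns with the bezel. At the start it lies 0.4 to 1.4 rad clockwise (from above) of the pointer.
- pointer_tip (a point): Point on the gauge's black pointer needle 18 mm from the dial centre, at the needle's tip. The pointer does not move when the bezel is turned.
- knob: Round black knurled knob of the clamp screw, 40 mm diameter, 26 mm high, origin at its middle on the screw's axis (axis vertical, z up); about 138 mm above the bench at the start. It rises and falls with the screw (0.2 kg in all, sinks by its own weight when let go over the thread's start). Under it is the threaded 18 mm shank, at the start about 29 mm long down to the boss.
- clamp_screw (a joint): Turn of the screw in rad, grows forward (clockwise from above, screwing in). Right-hand single-start thread, 8 mm a turn. At the start, 0.6 to 0.95, the end of the screw's thread lies on top of the boss's thread. The place where it drops in is not marked: it comes after 0.4 to 1.5 rad of backward turning. Friction is small (under 0.05 N m) and holds the screw when it is let go.
- screw_depth (a joint): Height lost by the screw in m, grows downward; about 0.001 at the start. Turned backward the screw first rises up to 2 mm; at the thread's start it can fall about 8 mm (depth 0.0075 to 0.008 when down), then sinks 8 mm a forward turn (0.0155 to 0.016 after one). A firm grip carries its weight: follow it down, or let go to let it fall. A stop prevents lifting it out; the thread goes on to about 0.02.
- spanner: Bystander: small open-ended spanner, 122 x 21 x 5 mm, lying on the front edge of the base plate.
- oring_box: Bystander: small plain card box, 32 x 52 x 20 mm, on the bench to the left of the fixture.
- hex_key: Bystander: L-shaped hex key, 37 x 89 x 4 mm, on the bench to the left of the fixture.
- timer: Bystander: white timer, 62 x 68 x 24 mm, on the bench at the right.
- spec_jar: Bystander: clear jar with a yellow lid, 47 mm diameter, 80 mm high, on the bench at the right.

How it is judged:
On the way, in this order (a step that is already met when the one before it is completed fails the run):
1. the gauge's zero mark stands over the pointer (distance between pointer_tip and zero_mark below 0.0025 m), for 0.3 s.
2. turned backward, the screw has dropped into its thread (distance between pointer_tip and zero_mark below 0.0025 m and value of joint screw_depth above 0.006 m and value of joint clamp_screw below 0.6 rad), for 0.1 s.
3. the screw is one turn in and held (value of joint screw_depth above 0.0138 m and value of joint clamp_screw above 4.3 rad and contact force between the fingers and knob above 4 N), for 0.2 s.
At the end, for the whole second after the job is handed in: The zero mark is within 2.5 mm of the pointer's tip; the screw is one turn (about a fifth of a turn either way: depth 13.8 to 17.5 mm) into its thread after the drop, still, with the fingers gripping the knob with more than 4 N (all of step 3 and distance between pointer_tip and zero_mark below 0.0025 m and value of joint screw_depth below 0.0175 m and value of joint clamp_screw below 7.7 rad and velocity of joint clamp_screw between -0.1 and 0.1 rad/s and velocity of joint screw_depth below 0.005 m/s); the arm keeps its last pose, push and grip.
It fails at once if the screw is forced forward before it has dropped into its thread (value of joint screw_depth below 0.005 m and value of joint clamp_screw above 1.6 rad).
It fails at once if a listed bystander is pushed more than 20 mm from its place (distance of any of spanner, oring_box, hex_key, timer, spec_jar from where it was at the start of the episode above 0.02 m).
It also fails if it takes over 69 s, if anything falls off the work surface, if the arm or the gripper's body presses on something with over 40 N, if the wrist force passes 120 N, or if a joint passes its speed limit or range.

ROBOT

A 7-joint arm with a two-finger parallel gripper is mounted at the origin on a cart in front of the work surface, level with it; the furniture and walls round the work are solid. World frame = base frame: x ahead of the robot, y to its left, z up, the work surface at z = 0. Lengths are in m, angles in rad, forces in N, time in s.
With the tool pointing down it reaches from about 0.4 to 0.9 m from the base axis. Payload 5.5 kg.
Tool frame: the origin (TCP) lies on the centre line of the jaws, within the pads' length; the fingertips stand 17 mm ahead of it and the grasp point (between the pads) lies 2 mm behind it; y points along the fingers, z is the direction in which the jaws open and shut, and the axes are right-handed (so a half turn about y gives the same grasp; the last joint's range is limited). The gripper opens to 85 mm and grips with 20 to 120 N. Pads are 22 mm wide; open, the fingers measure 114 mm over their backs; the gripper's body (76 mm by 85 mm) begins 54 mm behind the grasp point. The pads swing forward as they close: fully open they stand 13 mm farther back than shut.
Start: joints at [-0.967, 0.501, -0.427, 1.55, 0.221, 1.138, -0.21], TCP at [0.217, 0.613, 0.248] pointing down, gripper open.
Joint ranges: [-2.88, 2.88], [-0.31, 2.03], [-1.54, 1.56], [0.2, 2.42], [-1.41, 4.55], [0.19, 2.02], [-2.57, 2.57]. Speed limits (rad/s): [2.57, 2.57, 3.14, 3.14, 3.14, 3.14, 3.14].

INTERFACE

Orientations are given as a 3x3 rotation matrix whose columns are the frame's x, y, z axes.
In Python, from bench import telemetry, optics, order, finder gives the robot as it stands. The module is installed in compiled form; this text tells all that it offers.
- The arm moves only by the tool apply_moves, never from a script. Its argument "increments" is a list of rows, each an object with "claw": the finger opening in m, from 0 to 0.0854; "linear": the shift along the tool's x, y, z in m, a list of three; "twist": the turn, a rotation vector about the tool's x, y, z in degrees, a list of three. In form: [{"claw": claw, "linear": [x, y, z], "twist": [wx, wy, wz]}, ...]. A call has 1 to 8 rows; each row is the pose to reach, as a shift and turn from the pose commanded when the call began, along the tool's axes at that moment; what a row does not reach only later rows make up. A row lasts 1/12 s, in which the tool goes at most 41.7 mm and 7.16 degrees, less where a joint would pass 70% of its speed; a pose out of reach is approached as far as the arm can. A call with a gripper value outside its range is refused whole. The fingers move at their own pace and stop on an object; "squeeze" is the grip in N (left out, the last holds). Time passes only in rows, so rows that repeat a pose let the fingers close. It gives the time, the measured TCP pose, the force and the opening at its end, in the units of the state.
- telemetry.sense(): the state, without advancing time (a new reading comes with each control period).
- optics.snapshot(name): name is "scene" or "top" or "wrist"; returns a dict with "img" (400x640x3 uint8, blue, green, red), "fx", "fy", "cx", "cy" (pixels), "k1" (the pictures are not rectified: a ray, as slopes to the right and down, at radius r is drawn at 1 + k1 r^2 times it, then the intrinsics apply), "R" (3x3) and "t" (3): a world point X has camera coordinates R X + t; the wrist camera has in their place "tool_from_camera" (4x4, takes a point from camera to tool coordinates, whose origin is the TCP and whose axes are the tool frame's). Camera axes: x right, y down, z forward; pixel columns grow to the right and rows downward; lengths in m; the calibration is good to about 2 mm. A picture is of the moment at which its call begins: read the wrist's pose just before it. There is no depth.
- order.sign_off(): hands the job in, once; it reports no verdict.
Trained networks look in the newest picture that a camera, given by its name, has taken for a name from the list of things; names that differ only in an ending like _2 or _b are one class to them, and where a whole thing is asked for, a point or a joint stands for the part that bears it (a point fixed in the world has none). Each returns a list of dicts, best first, with "p" (0 to 1); they miss things now and then, are a little off and sometimes report something else, mostly with a low value. They report only what shows in the picture. A call takes as long as a camera call.
- finder.spot_in(query, camera): "xyz" ([x, y, z] in m, in world coordinates, good to about 4 mm: the middle of the surface that is visible of it).
The state is a dict: "time": time; "joint_pos": joint angles; "qvel": joint speeds; "joint_torque": joint torques, N m; "eef_pos": TCP position; "tool_rot": TCP orientation; "ft_force": force on the tool from outside, world axes, zero at the start; "torque": the same for the moment, N m; "grip_width": finger opening in m.
Only numpy, scipy, OpenCV 4.12 (cv2) and the standard library are available. Lean on these libraries where they do the work, as an engineer would, in place of code of your own. Each camera call takes 0.05 s, during which the arm holds its last target. There are 200 camera calls.

## Working session

There is one attempt and no reset: what is moved stays moved. The work goes in short steps, Python scripts to look and compute and a tool call to move; the robot and the scene stay as the last step left them, time stands still between calls to the robot, and variables do not carry over. Pictures are saved under pics/ and viewed, about 8 in all and at most 12, crops included, and the job is handed in when it is done.

Besides the shell and the picture viewer there is one more tool, called after "Emit:" as name(argument=value, ...), one argument or row to a line, values as JSON. apply_moves: Moves the arm, as the interface text tells. Its arguments: {"type":"object","properties":{"increments":{"type":"array","items":{"type":"object","properties":{"claw":{"type":"number"},"linear":{"type":"array","items":{"type":"number"}},"twist":{"type":"array","items":{"type":"number"}}}}},"squeeze":{"type":"number"}},"required":["increments"]}

```bash
mkdir -p pics; cat > h.py <<'E'
import numpy as np, cv2
from bench import telemetry, optics, order, finder
def pix2plane(s,u,v,z,R=None,t=None):
    # world point at height z seen at pixel u,v
    R=np.array(s["R"]) if R is None else R; t=np.array(s["t"]) if t is None else t
    K=np.array([[s["fx"],0,s["cx"]],[0,s["fy"],s["cy"]],[0,0,1.]])
    d=cv2.undistortPoints(np.array([[[u,v]]],float),K,np.array([s["k1"],0,0,0.]))[0,0]
    c=-R.T@t; r=R.T@np.array([d[0],d[1],1])
    return c+r*(z-c[2])/r[2]
def wrist():
    st=telemetry.sense(); s=optics.snapshot("wrist")
    T=np.eye(4); T[:3,:3]=st["tool_rot"]; T[:3,3]=st["eef_pos"]
    W=np.linalg.inv(T@np.array(s["tool_from_camera"]))
    return st,s,W[:3,:3],W[:3,3]
E
python3 - <<'E'
from h import *
np.set_printoptions(precision=4,suppress=True)
st=telemetry.sense(); print({k:np.round(v,4) for k,v in st.items()})
for c in ("top","scene"):
    s=optics.snapshot(c); cv2.imwrite(f"pics/{c}0.png",s["img"])
    print(c,s["k1"],s["fx"],-np.array(s["R"]).T@s["t"])
    for q in ("fixture","dial_centre","zero_mark","pointer_tip","knob","spanner","spec_jar","timer","oring_box","hex_key"):
        r=finder.spot_in(q,c); print(q,[(np.round(x["xyz"],4),round(x["p"],2)) for x in r[:2]])
E
```

```text
{'time': np.float64(0.0), 'joint_pos': array([-0.9668,  0.5019, -0.4268,  1.5514,  0.2208,  1.1383, -0.2103]), 'qvel': array([-0.002 , -0.0003, -0.0016, -0.0012, -0.0014, -0.0001, -0.0004]), 'joint_torque': array([ -0.    , -56.9526,  -5.8161, -28.0943,   0.0107,   0.0121,
        -0.    ]), 'eef_pos': array([0.2171, 0.612 , 0.2473]), 'tool_rot': array([[ 0.9425, -0.0007,  0.3342],
       [-0.3342, -0.0018,  0.9425],
       [-0.0001, -1.    , -0.002 ]]), 'ft_force': array([-0.9666, -0.2847, -0.3328]), 'torque': array([ 0.0032, -0.0034, -0.0462]), 'grip_width': np.float64(0.0851)}
top -0.07114292398258946 413.6403525864442 [0.4183 0.0233 0.9687]
fixture [(array([0.5349, 0.0513, 0.0239]), 0.58)]
dial_centre [(array([0.5311, 0.0502, 0.0223]), 0.79), (array([0.4915, 0.2207, 0.0196]), 0.74)]
zero_mark [(array([0.541 , 0.1354, 0.1094]), 0.84)]
pointer_tip []
knob [(array([ 0.5337, -0.0252,  0.1528]), 0.58)]
spanner [(array([0.4739, 0.0773, 0.0193]), 0.51)]
spec_jar [(array([ 0.6097, -0.2253,  0.0779]), 0.76)]
timer [(array([ 0.485 , -0.2264,  0.0106]), 0.76), (array([0.5399, 0.1367, 0.1075]), 0.61)]
oring_box [(array([0.4957, 0.2173, 0.0197]), 0.86)]
hex_key [(array([0.5878, 0.2082, 0.005 ]), 0.49)]
scene -0.011261404149301242 414.0586819798466 [0.0327 0.4565 0.6932]
fixture [(array([0.5232, 0.067 , 0.0268]), 0.78), (array([0.4715, 0.0846, 0.0114]), 0.72)]
dial_centre [(array([0.5209, 0.067 , 0.0265]), 0.63)]
zero_mark [(array([0.5363, 0.1407, 0.1076]), 0.93), (array([ 0.6026, -0.2222,  0.0578]), 0.53)]
pointer_tip []
knob [(array([ 0.5222, -0.0249,  0.144 ]), 0.87)]
spanner [(array([0.4721, 0.0847, 0.0139]), 0.56), (array([ 0.5248, -0.021 ,  0.1472]), 0.21)]
spec_jar [(array([ 0.6032, -0.2215,  0.0557]), 0.88)]
timer [(array([ 0.4768, -0.2291,  0.017 ]), 0.95)]
oring_box [(array([0.4913, 0.2179, 0.0209]), 0.87)]
hex_key [(array([0.5864, 0.2113, 0.0049]), 0.68)]
```

View pics/top0.png

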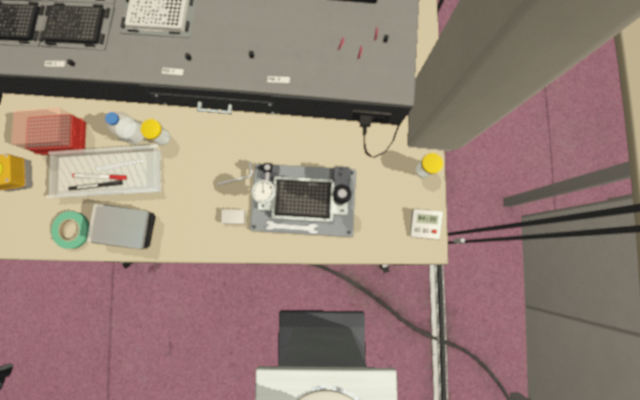

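Emit:
apply_moves(
  increments=[
    {"claw": 0.085,"linear": [0.465,0,-0.341],"twist": [0,0,0]},
    {"claw": 0.085,"linear": [0.465,0,-0.341],"twist": [0,0,0]},
    {"claw": 0.085,"linear": [0.465,0,-0.341],"twist": [0,0,0]},
    {"claw": 0.085,"linear": [0.465,0,-0.341],"twist": [0,0,0]},
    {"claw": 0.085,"linear": [0.465,0,-0.341],"twist": [0,0,0]},
    {"claw": 0.085,"linear": [0.465,0,-0.341],"twist": [0,0,0]},
    {"claw": 0.085,"linear": [0.465,0,-0.341],"twist": [0,0,0]},
    {"claw": 0.085,"linear": [0.465,0,-0.341],"twist": [0,0,0]},
  ],
)

```text
time: 1.77
eef_pos: [0.4056, 0.3353, 0.2486]
tool_rot: [[0.943, 0.001, 0.334], [-0.334, 0.0, 0.943], [0.0, -1.0, 0.001]]
ft_force: [1.1, 0.5, -0.3]
grip_width: 0.0855
```

Emit:
apply_moves(
  increments=[
    {"claw": 0.085,"linear": [0.194,0,-0.142],"twist": [0,0,0]},
    {"claw": 0.085,"linear": [0.194,0,-0.142],"twist": [0,0,0]},
    {"claw": 0.085,"linear": [0.194,0,-0.142],"twist": [0,0,0]},
    {"claw": 0.085,"linear": [0.194,0,-0.142],"twist": [0,0,0]},
    {"claw": 0.085,"linear": [0.194,0,-0.142],"twist": [0,0,0]},
    {"claw": 0.085,"linear": [0.194,0,-0.142],"twist": [0,0,0]},
    {"claw": 0.085,"linear": [0.194,0,-0.142],"twist": [0,0,0]},
    {"claw": 0.085,"linear": [0.194,0,-0.142],"twist": [0,0,0]},
  ],
)

```text
time: 2.43
eef_pos: [0.5412, 0.1356, 0.2481]
tool_rot: [[0.941, 0.0, 0.339], [-0.339, -0.001, 0.941], [0.0, -1.0, -0.0]]
ft_force: [-0.7, 0.7, -1.2]
grip_width: 0.0852
```

```bash
python3 - <<'E'
from h import *
np.set_printoptions(precision=4,suppress=True)
st,s,R,t=wrist(); cv2.imwrite("pics/w1.png",s["img"])
print(st["eef_pos"],st["joint_pos"],-R.T@t,st["time"])
print(np.array(s["tool_from_camera"]),s["k1"],s["fx"])
for q in ("dial_centre","zero_mark","pointer_tip","knob"):
    print(q,[(np.round(x["xyz"],4),round(x["p"],2)) for x in finder.spot_in(q,"wrist")[:2]])
E
```

```text
[0.5412 0.1356 0.2481] [-0.123   0.3129 -0.2083  1.7921  0.0743  1.0443  0.8658] [0.478  0.1584 0.3746] 2.4333
[[ 0.0003  0.9644  0.2646 -0.0671]
 [ 0.0019 -0.2646  0.9644 -0.1265]
 [ 1.      0.0003 -0.0019 -0.0001]
 [ 0.      0.      0.      1.    ]] -0.062272119934746455 350.7583168473856
dial_centre [(array([0.5291, 0.0526, 0.0419]), 0.72)]
zero_mark [(array([0.5394, 0.1344, 0.1053]), 0.73), (array([ 0.5285, -0.0181,  0.1533]), 0.63)]
pointer_tip [(array([0.5376, 0.1316, 0.1075]), 0.51)]
knob [(array([ 0.5288, -0.0216,  0.1489]), 0.83)]
```

View pics/w1.png

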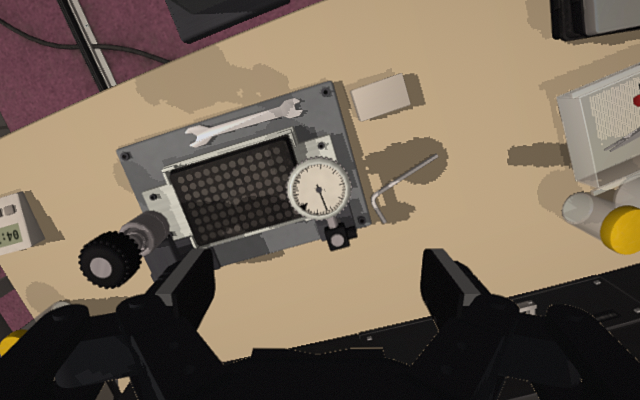

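```bash
python3 - <<'E'
from h import *
im=cv2.imread("pics/w1.png")[148:228,275:365]
cv2.imwrite("pics/w1c.png",cv2.resize(im,None,fx=7,fy=7,interpolation=cv2.INTER_CUBIC))
E
```

```text
(no output)
```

View pics/w1c.png

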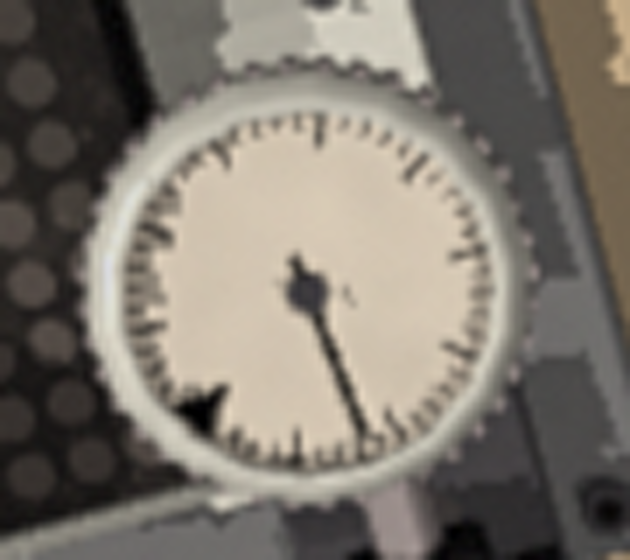

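```bash
cat >> h.py <<'E'
def dial(s,R,t,c,p,m):
    C,P,M=[pix2plane(s,*q,.1095,R,t)[:2] for q in (c,p,m)]
    a=[np.arctan2(*(X-C)[::-1]) for X in (P,M)]
    print("C",C,"P",P,"M",M,"r",np.linalg.norm(P-C),np.linalg.norm(M-C),"pointer-mark ccw deg",np.degrees((a[0]-a[1]+np.pi)%(2*np.pi)-np.pi))
E
python3 - <<'E'
from h import *
np.set_printoptions(precision=4,suppress=True)
st,s,R,t=wrist()
dial(s,R,t,(318.9,189.7),(326.9,209.7),(304,206.9))
print(pix2plane(s,102,266,.151,R,t),st["eef_pos"])
d=lambda c:finder.spot_in("zero_mark",c)
E
```

```text
C [0.5407 0.1404] P [0.5582 0.1409] M [0.55   0.1246] r 0.017577492714014525 0.018349060596888896 pointer-mark ccw deg 61.19383443053358
[ 0.5323 -0.0228  0.151 ] [0.5393 0.1401 0.2484]
```

```bash
python3 - <<'E'
from h import *
np.set_printoptions(precision=4,suppress=True)
st,s,R,t=wrist();print(st["eef_pos"],st["qvel"],st["time"])
cv2.imwrite("pics/w2.png",s["img"]);a=cv2.resize(s["img"][140:230,265:375],None,fx=5,fy=5,interpolation=cv2.INTER_CUBIC)
b=cv2.resize(s["img"][220:300,60:160],None,fx=5,fy=5,interpolation=cv2.INTER_CUBIC)
o=np.zeros((450,1050,3),np.uint8);o=np.zeros((860,550,3),np.uint8);o[:450]=a;o[460:860,:500]=b
cv2.imwrite("pics/w2c.png",cv2.resize(o,None,fx=.69,fy=.69,interpolation=cv2.INTER_AREA))
E
```

```text
[0.5394 0.14   0.2484] [ 0.0001  0.0001  0.0086 -0.001   0.0016  0.0008 -0.0018] 2.7333
```

View pics/w2c.png

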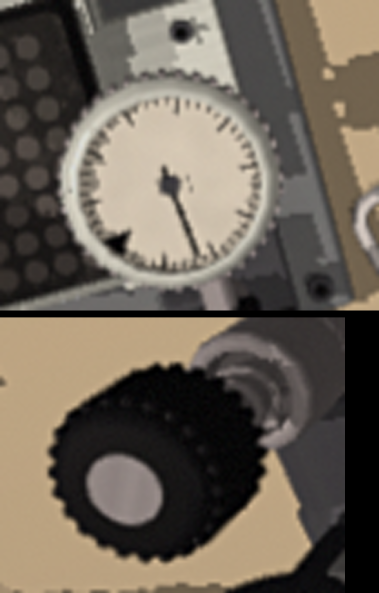

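```bash
python3 - <<'E'
from h import *
np.set_printoptions(precision=4,suppress=True)
st,s,R,t=wrist();print(st["eef_pos"])
dial(s,R,t,(314,193.3),(322.1,213.),(299.8,210.4))
print(pix2plane(s,96.2,269.7,.151,R,t)); print("err",st["tool_rot"].T@(pix2plane(s,314,193.3,.1095,R,t)-st["eef_pos"]))
E
```

```text
[0.5395 0.1397 0.2484]
C [0.5424 0.1353] P [0.5598 0.136 ] M [0.5519 0.12  ] r 0.01744799399195231 0.01805501116241928 pointer-mark ccw deg 60.349336589346024
[ 0.5336 -0.029   0.151 ]
err [ 0.0042  0.1389 -0.0032]
```

Emit:
apply_moves(
  increments=[
    {"claw": 0.085,"linear": [0.004,0.03,-0.003],"twist": [0,0,0]},
    {"claw": 0.085,"linear": [0.004,0.06,-0.003],"twist": [0,0,0]},
    {"claw": 0.085,"linear": [0.004,0.09,-0.003],"twist": [0,0,0]},
    {"claw": 0.085,"linear": [0.004,0.115,-0.003],"twist": [0,0,0]},
    {"claw": 0.085,"linear": [0.004,0.13,-0.003],"twist": [0,0,0]},
    {"claw": 0.085,"linear": [0.004,0.142,-0.003],"twist": [0,0,0]},
    {"claw": 0.085,"linear": [0.004,0.142,-0.003],"twist": [0,0,0]},
    {"claw": 0.085,"linear": [0.004,0.142,-0.003],"twist": [0,0,0]},
  ],
)

```text
time: 3.5
eef_pos: [0.5427, 0.1345, 0.1062]
tool_rot: [[0.943, -0.001, 0.334], [-0.334, -0.0, 0.943], [-0.001, -1.0, -0.0]]
ft_force: [0.5, 0.6, 0.7]
grip_width: 0.0848
```

Emit:
apply_moves(
  increments=[
    {"claw": 0.03,"linear": [0,0,0],"twist": [0,0,0]},
    {"claw": 0.03,"linear": [0,0,0],"twist": [0,0,0]},
    {"claw": 0.03,"linear": [0,0,0],"twist": [0,0,0]},
    {"claw": 0.03,"linear": [0,0,0],"twist": [0,0,0]},
    {"claw": 0.03,"linear": [0,0,0],"twist": [0,0,0]},
    {"claw": 0.03,"linear": [0,0,0],"twist": [0,0,0]},
    {"claw": 0.03,"linear": [0,0,0],"twist": [0,0,0]},
    {"claw": 0.03,"linear": [0,0,0],"twist": [0,0,0]},
  ],
  squeeze=20,
)

```text
time: 4.17
eef_pos: [0.5443, 0.1355, 0.108]
tool_rot: [[0.943, 0.004, 0.334], [-0.334, 0.002, 0.943], [0.003, -1.0, 0.003]]
ft_force: [-0.2, 2.5, 5.7]
grip_width: 0.0492
```

Emit:
apply_moves(
  increments=[
    {"claw": 0.03,"linear": [0,0,0],"twist": [0,-5,0]},
    {"claw": 0.03,"linear": [0,0,0],"twist": [0,-12,0]},
    {"claw": 0.03,"linear": [0,0,0],"twist": [0,-19,0]},
    {"claw": 0.03,"linear": [0,0,0],"twist": [0,-26,0]},
    {"claw": 0.03,"linear": [0,0,0],"twist": [0,-33,0]},
    {"claw": 0.03,"linear": [0,0,0],"twist": [0,-40,0]},
    {"claw": 0.03,"linear": [0,0,0],"twist": [0,-45,0]},
    {"claw": 0.03,"linear": [0,0,0],"twist": [0,-50,0]},
  ],
)

```text
time: 4.83
eef_pos: [0.5441, 0.1371, 0.108]
tool_rot: [[0.859, 0.004, -0.512], [0.512, 0.004, 0.859], [0.005, -1.0, 0.001]]
ft_force: [-0.2, 5.8, 5.3]
grip_width: 0.049
```

Emit:
apply_moves(
  increments=[
    {"claw": 0.03,"linear": [0,0,0],"twist": [0,-5,0]},
    {"claw": 0.03,"linear": [0,0,0],"twist": [0,-8,0]},
    {"claw": 0.03,"linear": [0,0,0],"twist": [0,-10,0]},
    {"claw": 0.03,"linear": [0,0,0],"twist": [0,-10,0]},
    {"claw": 0.03,"linear": [0,0,0],"twist": [0,-10,0]},
  ],
)

```text
time: 5.25
eef_pos: [0.5439, 0.1373, 0.108]
tool_rot: [[0.759, 0.003, -0.651], [0.651, 0.004, 0.759], [0.005, -1.0, 0.001]]
ft_force: [-2.2, 6.2, 6.1]
grip_width: 0.0488
```

```bash
python3 - <<'E'
from h import *
np.set_printoptions(precision=4,suppress=True)
st,s,R,t=wrist();print(st["eef_pos"],st["joint_pos"],st["tool_rot"],st["grip_width"],st["time"])
C=R@[.5424,.1353,.1095]+t
print(C[0]/C[2]*s["fx"]+s["cx"],C[1]/C[2]*s["fy"]+s["cy"])
cv2.imwrite("pics/w3.png",s["img"])
E
```

```text
[0.5439 0.1373 0.108 ] [ 0.0509  0.5272 -0.4367  1.8884  0.3016  0.7864  1.7313] [[ 0.7595  0.0033 -0.6505]
 [ 0.6505  0.0039  0.7595]
 [ 0.005  -1.      0.0008]] 0.04884930729834253 5.25
315.94278028796714 270.36036835278156
```

View pics/w3.png

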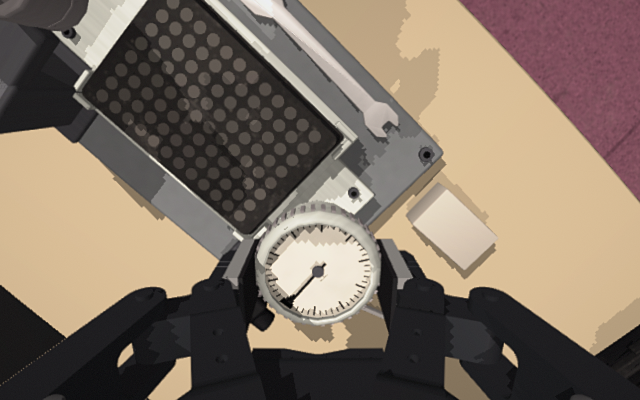

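```bash
python3 - <<'E'
from h import *
im=cv2.imread("pics/w3.png")[255:325,255:345]
cv2.imwrite("pics/w3c.png",cv2.resize(im,None,fx=7,fy=7,interpolation=cv2.INTER_CUBIC))
E
```

```text
(no output)
```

View pics/w3c.png

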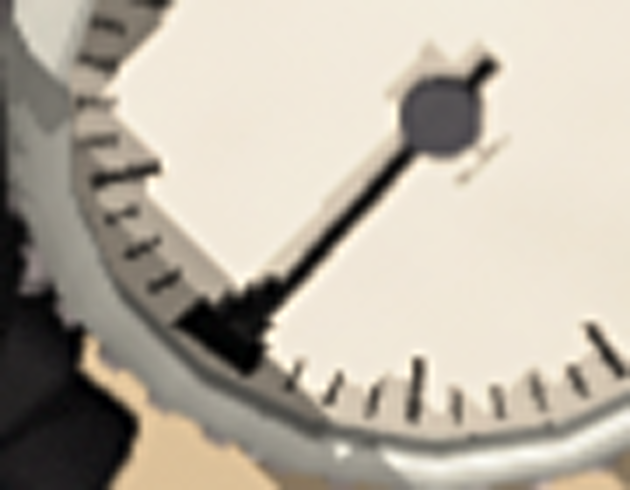

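Emit:
apply_moves(
  increments=[
    {"claw": 0.03,"linear": [0,0,0],"twist": [0,-1.5,0]},
    {"claw": 0.03,"linear": [0,0,0],"twist": [0,-3,0]},
    {"claw": 0.03,"linear": [0,0,0],"twist": [0,-3,0]},
    {"claw": 0.03,"linear": [0,0,0],"twist": [0,-3,0]},
    {"claw": 0.03,"linear": [0,0,0],"twist": [0,-3,0]},
    {"claw": 0.085,"linear": [0,0,0],"twist": [0,-3,0]},
    {"claw": 0.085,"linear": [0,0,0],"twist": [0,-3,0]},
    {"claw": 0.085,"linear": [0,0,0],"twist": [0,-3,0]},
  ],
)

```text
time: 5.97
eef_pos: [0.5426, 0.1332, 0.1061]
tool_rot: [[0.726, -0.001, -0.688], [0.688, -0.001, 0.726], [-0.001, -1.0, -0.0]]
ft_force: [0.1, -0.0, -0.4]
grip_width: 0.0827
```

Emit:
apply_moves(
  increments=[
    {"claw": 0.085,"linear": [0,0,0],"twist": [0,0,0]},
    {"claw": 0.085,"linear": [0,-0.02,0],"twist": [0,0,0]},
    {"claw": 0.085,"linear": [0,-0.06,0],"twist": [0,0,0]},
    {"claw": 0.085,"linear": [0,-0.1,0],"twist": [0,0,0]},
    {"claw": 0.085,"linear": [0,-0.12,0],"twist": [0,0,0]},
    {"claw": 0.085,"linear": [0,-0.12,0],"twist": [0,0,0]},
    {"claw": 0.085,"linear": [0,-0.12,0],"twist": [0,0,0]},
  ],
)

```text
time: 6.55
eef_pos: [0.5437, 0.1338, 0.2276]
tool_rot: [[0.726, 0.003, -0.687], [0.687, -0.0, 0.726], [0.002, -1.0, -0.002]]
ft_force: [-0.0, 0.4, -0.7]
grip_width: 0.0853
```

```bash
python3 - <<'E'
from h import *
np.set_printoptions(precision=4,suppress=True)
st,s,R,t=wrist();print(st["eef_pos"],st["joint_pos"],st["tool_rot"],st["grip_width"],st["time"],np.linalg.norm(st["qvel"]))
def px(X):
    c=R@X+t;x=c[:2]/c[2];x*=1+s["k1"]*(x@x);return x*[s["fx"],s["fy"]]+[s["cx"],s["cy"]]
u,v=px(np.array([.5424,.1353,.1095])).astype(int);print(u,v)
print(px(np.array([.5336,-.029,.151])))
cv2.imwrite("pics/w4.png",s["img"])
a=s["img"][max(v-45,0):v+45,u-55:u+55]
cv2.imwrite("pics/w4c.png",cv2.resize(a,None,fx=6,fy=6,interpolation=cv2.INTER_CUBIC))
E
```

```text
[0.5437 0.1338 0.2276] [ 0.1184  0.3713 -0.5067  1.8022  0.2097  1.0185  1.8591] [[ 0.7263  0.0028 -0.6874]
 [ 0.6874 -0.0001  0.7263]
 [ 0.002  -1.     -0.0021]] 0.0852720251139329 6.55 0.0595283965748449
320 195
[112.8441   4.0013]
```

View pics/w4c.png

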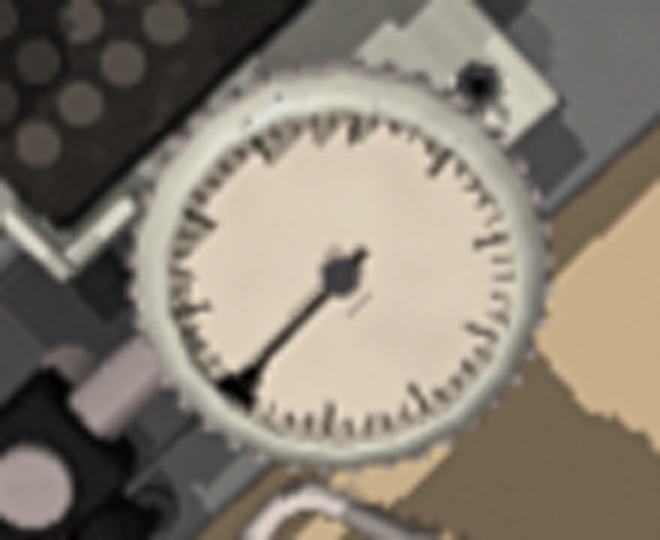

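Emit:
apply_moves(
  increments=[
    {"claw": 0.085,"linear": [-0.025,0,-0.023],"twist": [0,7,0]},
    {"claw": 0.085,"linear": [-0.05,0,-0.047],"twist": [0,14,0]},
    {"claw": 0.085,"linear": [-0.075,0,-0.07],"twist": [0,21,0]},
    {"claw": 0.085,"linear": [-0.1,0,-0.094],"twist": [0,28,0]},
    {"claw": 0.085,"linear": [-0.119,0,-0.1115],"twist": [0,35,0]},
    {"claw": 0.085,"linear": [-0.119,0,-0.1115],"twist": [0,42,0]},
    {"claw": 0.085,"linear": [-0.119,0,-0.1115],"twist": [0,49,0]},
    {"claw": 0.085,"linear": [-0.119,0,-0.1115],"twist": [0,56,0]},
  ],
)

```text
time: 7.27
eef_pos: [0.5316, -0.0299, 0.224]
tool_rot: [[0.974, -0.004, 0.225], [-0.225, -0.0, 0.974], [-0.004, -1.0, -0.001]]
ft_force: [0.2, 0.4, 0.2]
grip_width: 0.0852
```

Emit:
apply_moves(
  increments=[
    {"claw": 0.085,"linear": [0,0,0],"twist": [0,7,0]},
    {"claw": 0.085,"linear": [0,0,0],"twist": [0,14,0]},
    {"claw": 0.085,"linear": [0,0,0],"twist": [0,16,0]},
    {"claw": 0.085,"linear": [0,0,0],"twist": [0,16,0]},
    {"claw": 0.085,"linear": [0,0,0],"twist": [0,16,0]},
    {"claw": 0.085,"linear": [0,0,0],"twist": [0,16,0]},
  ],
)

```text
time: 7.77
eef_pos: [0.5325, -0.0287, 0.2252]
tool_rot: [[0.879, -0.002, 0.476], [-0.476, 0.0, 0.879], [-0.002, -1.0, -0.001]]
ft_force: [-0.6, 0.7, 0.3]
grip_width: 0.0849
```

```bash
python3 - <<'E'
from h import *
np.set_printoptions(precision=4,suppress=True)
st,s,R,t=wrist();print(st["eef_pos"],st["joint_pos"],st["tool_rot"],st["ft_force"],st["time"],np.linalg.norm(st["qvel"]))
cv2.imwrite("pics/w5.png",s["img"])
print([(np.round(x["xyz"],4),round(x["p"],2)) for x in finder.spot_in("knob","wrist")[:2]])
def px(X):
    c=R@X+t;x=c[:2]/c[2];x*=1+s["k1"]*(x@x);return x*[s["fx"],s["fy"]]+[s["cx"],s["cy"]]
print(px(np.array([.5336,-.029,.151])))
E
```

```text
[ 0.5325 -0.0287  0.2252] [ 0.1956  0.2978 -0.2289  1.8717  0.0799  0.9831  1.0063] [[ 0.8793 -0.0021  0.4763]
 [-0.4763  0.0001  0.8793]
 [-0.0019 -1.     -0.0009]] [-0.5583  0.6707  0.318 ] 7.7667 0.012007524313540222
[(array([ 0.5292, -0.0267,  0.1532]), 0.72)]
[318.6665 216.27  ]
```

View pics/w5.png

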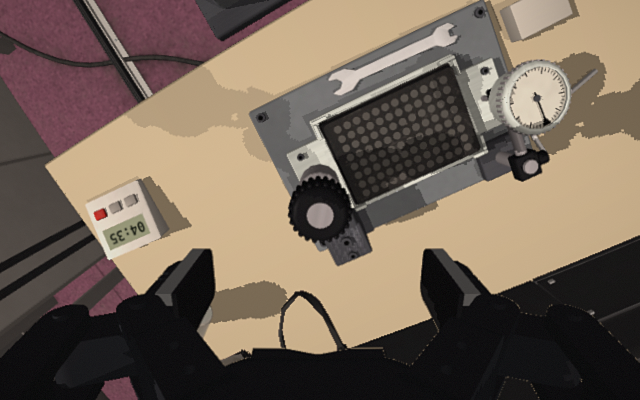

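Emit:
apply_moves(
  increments=[
    {"claw": 0.085,"linear": [0.001,0.03,0],"twist": [0,0,0]},
    {"claw": 0.085,"linear": [0.001,0.055,0],"twist": [0,0,0]},
    {"claw": 0.085,"linear": [0.001,0.075,0],"twist": [0,0,0]},
    {"claw": 0.085,"linear": [0.001,0.089,0],"twist": [0,0,0]},
    {"claw": 0.085,"linear": [0.001,0.089,0],"twist": [0,0,0]},
    {"claw": 0.085,"linear": [0.001,0.089,0],"twist": [0,0,0]},
  ],
)

```text
time: 8.37
eef_pos: [0.5335, -0.0291, 0.1367]
tool_rot: [[0.879, -0.002, 0.477], [-0.477, 0.0, 0.879], [-0.002, -1.0, -0.001]]
ft_force: [-0.1, -0.8, 1.4]
grip_width: 0.0845
```

Emit:
apply_moves(
  increments=[
    {"claw": 0.02,"linear": [0,0,0],"twist": [0,0,0]},
    {"claw": 0.02,"linear": [0,0,0],"twist": [0,0,0]},
    {"claw": 0.02,"linear": [0,0,0],"twist": [0,0,0]},
    {"claw": 0.02,"linear": [0,0,0],"twist": [0,0,0]},
    {"claw": 0.02,"linear": [0,0,0],"twist": [0,0,0]},
    {"claw": 0.02,"linear": [0,0,0],"twist": [0,0,0]},
    {"claw": 0.02,"linear": [0,0,0],"twist": [0,0,0]},
    {"claw": 0.02,"linear": [0,0,0],"twist": [0,0,0]},
  ],
  squeeze=30,
)

```text
time: 9.03
eef_pos: [0.535, -0.0288, 0.1382]
tool_rot: [[0.879, 0.002, 0.477], [-0.477, 0.0, 0.879], [0.002, -1.0, 0.001]]
ft_force: [1.2, 1.4, 5.5]
grip_width: 0.0389
```

Emit:
apply_moves(
  increments=[
    {"claw": 0.02,"linear": [0,0.001,0],"twist": [0,-5,0]},
    {"claw": 0.02,"linear": [0,0.001,0],"twist": [0,-10,0]},
    {"claw": 0.02,"linear": [0,0.001,0],"twist": [0,-15,0]},
    {"claw": 0.02,"linear": [0,0.001,0],"twist": [0,-20,0]},
    {"claw": 0.02,"linear": [0,0.001,0],"twist": [0,-20,0]},
  ],
)

```text
time: 9.45
eef_pos: [0.5353, -0.0283, 0.1378]
tool_rot: [[0.99, 0.003, 0.143], [-0.143, 0.001, 0.99], [0.003, -1.0, 0.001]]
ft_force: [-1.6, 2.0, 10.5]
grip_width: 0.0392
```

Emit:
apply_moves(
  increments=[
    {"claw": 0.02,"linear": [0,0,0],"twist": [0,-5,0]},
    {"claw": 0.02,"linear": [0,0,0],"twist": [0,-10,0]},
    {"claw": 0.02,"linear": [0,0,0],"twist": [0,-10,0]},
  ],
)

```text
time: 9.7
eef_pos: [0.5353, -0.028, 0.1379]
tool_rot: [[1.0, 0.003, -0.031], [0.031, 0.001, 1.0], [0.003, -1.0, 0.001]]
ft_force: [-1.5, 3.4, 10.6]
grip_width: 0.0391
```

Emit:
apply_moves(
  increments=[
    {"claw": 0.02,"linear": [0,0,0],"twist": [0,-5,0]},
    {"claw": 0.02,"linear": [0,0,0],"twist": [0,-10,0]},
    {"claw": 0.02,"linear": [0,0,0],"twist": [0,-15,0]},
    {"claw": 0.02,"linear": [0,0,0],"twist": [0,-15,0]},
  ],
)

```text
time: 10.03
eef_pos: [0.5353, -0.0275, 0.1379]
tool_rot: [[0.957, 0.003, -0.289], [0.289, 0.001, 0.957], [0.003, -1.0, 0.0]]
ft_force: [-1.3, 3.8, 11.5]
grip_width: 0.039
```

Emit:
apply_moves(
  increments=[
    {"claw": 0.02,"linear": [0,0,0],"twist": [0,-5,0]},
    {"claw": 0.02,"linear": [0,0,0],"twist": [0,-10,0]},
    {"claw": 0.02,"linear": [0,0,0],"twist": [0,-15,0]},
    {"claw": 0.02,"linear": [0,0,0],"twist": [0,-15,0]},
  ],
)

```text
time: 10.37
eef_pos: [0.535, -0.0271, 0.1367]
tool_rot: [[0.85, 0.002, -0.527], [0.527, 0.002, 0.85], [0.003, -1.0, 0.001]]
ft_force: [1.7, 4.6, -0.9]
grip_width: 0.0389
```

Emit:
apply_moves(
  increments=[
    {"claw": 0.02,"linear": [0,0.002,0],"twist": [0,-2,0]},
    {"claw": 0.02,"linear": [0,0.004,0],"twist": [0,-2,0]},
    {"claw": 0.02,"linear": [0,0.006,0],"twist": [0,-2,0]},
    {"claw": 0.02,"linear": [0,0.008,0],"twist": [0,-2,0]},
    {"claw": 0.02,"linear": [0,0.008,0],"twist": [0,-2,0]},
    {"claw": 0.02,"linear": [0,0.008,0],"twist": [0,-2,0]},
  ],
)

```text
time: 10.87
eef_pos: [0.5352, -0.027, 0.1304]
tool_rot: [[0.833, 0.002, -0.553], [0.553, 0.001, 0.833], [0.003, -1.0, -0.0]]
ft_force: [-3.1, 5.1, 17.3]
grip_width: 0.0391
```

Emit:
apply_moves(
  increments=[
    {"claw": 0.06,"linear": [0,-0.002,0],"twist": [0,0,0]},
    {"claw": 0.06,"linear": [0,-0.002,0],"twist": [0,0,0]},
    {"claw": 0.06,"linear": [0,-0.002,0],"twist": [0,0,0]},
    {"claw": 0.06,"linear": [0,-0.002,0],"twist": [0,0,0]},
    {"claw": 0.06,"linear": [0,-0.002,0],"twist": [0,0,0]},
    {"claw": 0.06,"linear": [0,-0.002,0],"twist": [0,0,0]},
  ],
)

```text
time: 11.37
eef_pos: [0.5338, -0.0293, 0.1299]
tool_rot: [[0.834, -0.001, -0.551], [0.551, 0.0, 0.834], [-0.001, -1.0, 0.0]]
ft_force: [-0.4, -0.4, -0.0]
grip_width: 0.0602
```

```bash
python3 - <<'E'
from h import *
np.set_printoptions(precision=4,suppress=True)
st,s,R,t=wrist();print(st["eef_pos"],st["joint_pos"],st["tool_rot"],st["ft_force"],st["time"],np.linalg.norm(st["qvel"]))
cv2.imwrite("pics/w6.png",s["img"])
def px(X):
    c=R@X+t;x=c[:2]/c[2];x*=1+s["k1"]*(x@x);return x*[s["fx"],s["fy"]]+[s["cx"],s["cy"]]
for z in (.151,.143): print(px(np.array([.5336,-.029,z])),px(np.array([.5352,-.0275,z])))
E
```

```text
[ 0.5338 -0.0293  0.1299] [ 0.3696  0.4571 -0.4501  1.9373  0.2691  0.8065  1.9264] [[ 0.8343 -0.0008 -0.5513]
 [ 0.5513  0.      0.8343]
 [-0.0006 -1.      0.0004]] [-0.3604 -0.3918 -0.038 ] 11.3667 0.0030578705309895456
[318.5831 303.3381] [319.6515 308.8203]
[318.5259 291.1317] [319.5314 296.3577]
```

View pics/w6.png

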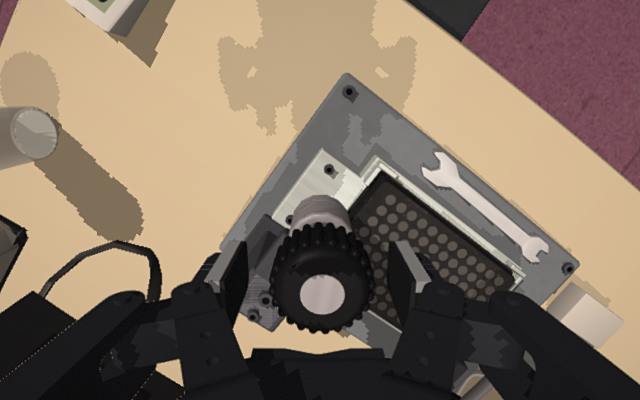

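Emit:
apply_moves(
  increments=[
    {"claw": 0.06,"linear": [0.001,-0.001,0.001],"twist": [0,0,0]},
    {"claw": 0.02,"linear": [0.001,-0.001,0.001],"twist": [0,0,0]},
    {"claw": 0.02,"linear": [0.001,-0.001,0.001],"twist": [0,0,0]},
    {"claw": 0.02,"linear": [0.001,-0.001,0.001],"twist": [0,0,0]},
    {"claw": 0.02,"linear": [0.001,-0.001,0.001],"twist": [0,0,0]},
    {"claw": 0.02,"linear": [0.001,-0.001,0.001],"twist": [0,0,0]},
    {"claw": 0.02,"linear": [0.001,-0.001,0.001],"twist": [0,0,0]},
  ],
)

```text
time: 12.0
eef_pos: [0.5344, -0.0274, 0.1314]
tool_rot: [[0.834, 0.0, -0.552], [0.552, 0.0, 0.834], [0.0, -1.0, 0.0]]
ft_force: [-1.1, 1.8, 1.7]
grip_width: 0.0389
```

Emit:
apply_moves(
  increments=[
    {"claw": 0.02,"linear": [0,0.0001,0],"twist": [0,5,0]},
    {"claw": 0.02,"linear": [0,0.0002,0],"twist": [0,11,0]},
    {"claw": 0.02,"linear": [0,0.0004,0],"twist": [0,17,0]},
    {"claw": 0.02,"linear": [0,0.0005,0],"twist": [0,23,0]},
    {"claw": 0.02,"linear": [0,0.0006,0],"twist": [0,29,0]},
    {"claw": 0.02,"linear": [0,0.0008,0],"twist": [0,35,0]},
    {"claw": 0.02,"linear": [0,0.0009,0],"twist": [0,41,0]},
    {"claw": 0.02,"linear": [0,0.001,0],"twist": [0,47,0]},
  ],
)

```text
time: 12.67
eef_pos: [0.5344, -0.028, 0.1304]
tool_rot: [[0.971, 0.0, 0.239], [-0.239, -0.0, 0.971], [0.0, -1.0, -0.0]]
ft_force: [-0.7, 0.4, 1.3]
grip_width: 0.0392
```

Grip centred, forces small; continue.

Emit:
apply_moves(
  increments=[
    {"claw": 0.02,"linear": [0,0.0001,0],"twist": [0,6,0]},
    {"claw": 0.02,"linear": [0,0.0003,0],"twist": [0,12,0]},
    {"claw": 0.02,"linear": [0,0.0004,0],"twist": [0,18,0]},
    {"claw": 0.02,"linear": [0,0.0005,0],"twist": [0,24,0]},
    {"claw": 0.02,"linear": [0,0.0007,0],"twist": [0,30,0]},
    {"claw": 0.02,"linear": [0,0.0008,0],"twist": [0,36,0]},
    {"claw": 0.02,"linear": [0,0.0009,0],"twist": [0,42,0]},
    {"claw": 0.02,"linear": [0,0.0011,0],"twist": [0,48,0]},
  ],
)

```text
time: 13.33
eef_pos: [0.5339, -0.0284, 0.1292]
tool_rot: [[0.472, -0.001, 0.882], [-0.882, -0.001, 0.472], [0.0, -1.0, -0.001]]
ft_force: [-1.8, -0.5, 3.2]
grip_width: 0.0391
```

Emit:
apply_moves(
  increments=[
    {"claw": 0.02,"linear": [0,0.0001,0],"twist": [0,6,0]},
    {"claw": 0.02,"linear": [0,0.0003,0],"twist": [0,12,0]},
    {"claw": 0.02,"linear": [0,0.0004,0],"twist": [0,18,0]},
    {"claw": 0.02,"linear": [0,0.0005,0],"twist": [0,24,0]},
    {"claw": 0.02,"linear": [0,0.0007,0],"twist": [0,30,0]},
    {"claw": 0.02,"linear": [0,0.0008,0],"twist": [0,36,0]},
    {"claw": 0.02,"linear": [0,0.0009,0],"twist": [0,42,0]},
    {"claw": 0.02,"linear": [0,0.0011,0],"twist": [0,48,0]},
  ],
)

```text
time: 14.0
eef_pos: [0.5333, -0.0284, 0.1281]
tool_rot: [[-0.339, -0.002, 0.941], [-0.941, -0.001, -0.339], [0.001, -1.0, -0.002]]
ft_force: [-3.3, -0.7, 4.5]
grip_width: 0.0393
```

Emit:
apply_moves(
  increments=[
    {"claw": 0.02,"linear": [0,0.0001,0],"twist": [0,6,0]},
    {"claw": 0.02,"linear": [0,0.0003,0],"twist": [0,12,0]},
    {"claw": 0.02,"linear": [0,0.0004,0],"twist": [0,18,0]},
    {"claw": 0.02,"linear": [0,0.0005,0],"twist": [0,24,0]},
    {"claw": 0.02,"linear": [0,0.0007,0],"twist": [0,30,0]},
    {"claw": 0.02,"linear": [0,0.0008,0],"twist": [0,36,0]},
    {"claw": 0.02,"linear": [0,0.0009,0],"twist": [0,42,0]},
    {"claw": 0.02,"linear": [0,0.0011,0],"twist": [0,48,0]},
  ],
)

```text
time: 14.67
eef_pos: [0.5331, -0.0279, 0.127]
tool_rot: [[-0.926, -0.003, 0.378], [-0.378, 0.0, -0.926], [0.002, -1.0, -0.001]]
ft_force: [-4.4, 0.9, 5.9]
grip_width: 0.039
```

```bash
python3 -c "
from h import *
st=telemetry.sense();print(st['joint_pos'],st['eef_pos'],st['tool_rot'],st['time'])"
```

```text
[-0.24712392  0.43563985  0.30663667  1.96053249 -0.18326012  0.77459423
 -1.01921939] [ 0.53305034 -0.02787221  0.12700018] [[-9.25996638e-01 -2.71474287e-03  3.77521994e-01]
 [-3.77523808e-01  1.70370388e-04 -9.25999862e-01]
 [ 2.44953295e-03 -9.99996301e-01 -1.18264247e-03]] 14.6667
```

Emit:
apply_moves(
  increments=[
    {"claw": 0.02,"linear": [0,0.0001,0],"twist": [0,6,0]},
    {"claw": 0.02,"linear": [0,0.0003,0],"twist": [0,12,0]},
    {"claw": 0.02,"linear": [0,0.0004,0],"twist": [0,18,0]},
    {"claw": 0.02,"linear": [0,0.0005,0],"twist": [0,24,0]},
    {"claw": 0.02,"linear": [0,0.0007,0],"twist": [0,30,0]},
    {"claw": 0.02,"linear": [0,0.0008,0],"twist": [0,36,0]},
    {"claw": 0.02,"linear": [0,0.0009,0],"twist": [0,42,0]},
    {"claw": 0.02,"linear": [0,0.0011,0],"twist": [0,48,0]},
  ],
)

```text
time: 15.33
eef_pos: [0.5331, -0.0273, 0.1259]
tool_rot: [[-0.9, -0.003, -0.435], [0.435, 0.001, -0.9], [0.003, -1.0, 0.0]]
ft_force: [-4.4, 1.7, 5.5]
grip_width: 0.0391
```

Emit:
apply_moves(
  increments=[
    {"claw": 0.02,"linear": [0,0.0001,0],"twist": [0,6,0]},
    {"claw": 0.02,"linear": [0,0.0003,0],"twist": [0,12,0]},
    {"claw": 0.02,"linear": [0,0.0004,0],"twist": [0,18,0]},
    {"claw": 0.02,"linear": [0,0.0005,0],"twist": [0,22,0]},
    {"claw": 0.02,"linear": [0,0.0005,0],"twist": [0,22,0]},
  ],
)

```text
time: 15.75
eef_pos: [0.5334, -0.0271, 0.1253]
tool_rot: [[-0.673, -0.002, -0.74], [0.74, 0.001, -0.673], [0.002, -1.0, 0.001]]
ft_force: [-3.6, 2.2, 5.6]
grip_width: 0.0392
```

Emit:
apply_moves(
  increments=[
    {"claw": 0.065,"linear": [0,0,0],"twist": [0,0,0]},
    {"claw": 0.065,"linear": [0,0,0],"twist": [0,0,0]},
    {"claw": 0.065,"linear": [0,0,0],"twist": [0,0,0]},
    {"claw": 0.065,"linear": [0,0,0],"twist": [0,0,0]},
    {"claw": 0.065,"linear": [0,0,0],"twist": [0,0,0]},
  ],
)

```text
time: 16.17
eef_pos: [0.5345, -0.0279, 0.1254]
tool_rot: [[-0.675, 0.0, -0.738], [0.738, -0.0, -0.675], [-0.0, -1.0, -0.0]]
ft_force: [-0.4, 0.4, -0.2]
grip_width: 0.0647
```

```bash
python3 -c "
from h import *
st=telemetry.sense();print(st['joint_pos'],st['eef_pos'],st['tool_rot'],st['time'],st['grip_width'])"
```

```text
[-0.47429932  0.48737551  0.59735157  1.96770079 -0.37693244  0.79701154
 -2.06360346] [ 0.53449791 -0.02792962  0.12538003] [[-6.75220165e-01  2.16355168e-04 -7.37616216e-01]
 [ 7.37616203e-01 -1.52274495e-04 -6.75220197e-01]
 [-2.58407516e-04 -9.99999965e-01 -5.67682680e-05]] 16.1667 0.06472150838190699
```

Emit:
apply_moves(
  increments=[
    {"claw": 0.065,"linear": [0,0,0],"twist": [0,-7,0]},
    {"claw": 0.065,"linear": [0,0,0],"twist": [0,-14,0]},
    {"claw": 0.065,"linear": [0,0,0],"twist": [0,-21,0]},
    {"claw": 0.065,"linear": [0,0,0],"twist": [0,-28,0]},
    {"claw": 0.065,"linear": [0,0,0],"twist": [0,-35,0]},
    {"claw": 0.065,"linear": [0,0,0],"twist": [0,-42,0]},
    {"claw": 0.065,"linear": [0,0,0],"twist": [0,-49,0]},
    {"claw": 0.065,"linear": [0,0,0],"twist": [0,-56,0]},
  ],
)

```text
time: 16.83
eef_pos: [0.5344, -0.0279, 0.1254]
tool_rot: [[-0.988, 0.0, 0.153], [-0.153, -0.0, -0.988], [-0.0, -1.0, 0.0]]
ft_force: [-0.6, -0.2, -0.1]
grip_width: 0.0649
```

Emit:
apply_moves(
  increments=[
    {"claw": 0.065,"linear": [0,0,0],"twist": [0,-7,0]},
    {"claw": 0.065,"linear": [0,0,0],"twist": [0,-14,0]},
    {"claw": 0.065,"linear": [0,0,0],"twist": [0,-21,0]},
    {"claw": 0.065,"linear": [0,0,0],"twist": [0,-28,0]},
    {"claw": 0.065,"linear": [0,0,0],"twist": [0,-35,0]},
    {"claw": 0.065,"linear": [0,0,0],"twist": [0,-42,0]},
    {"claw": 0.065,"linear": [0,0,0],"twist": [0,-44,0]},
    {"claw": 0.065,"linear": [0,0,0],"twist": [0,-44,0]},
  ],
)

```text
time: 17.5
eef_pos: [0.5345, -0.0281, 0.1254]
tool_rot: [[-0.609, 0.0, 0.794], [-0.794, 0.0, -0.609], [-0.0, -1.0, 0.0]]
ft_force: [0.8, -0.1, -0.3]
grip_width: 0.065
```

Emit:
apply_moves(
  increments=[
    {"claw": 0.02,"linear": [0,0,0],"twist": [0,0,0]},
    {"claw": 0.02,"linear": [0,0,0],"twist": [0,0,0]},
    {"claw": 0.02,"linear": [0,0,0],"twist": [0,0,0]},
    {"claw": 0.02,"linear": [0,0,0],"twist": [0,0,0]},
    {"claw": 0.02,"linear": [0,0,0],"twist": [0,0,0]},
    {"claw": 0.02,"linear": [0,0,0],"twist": [0,0,0]},
  ],
)

```text
time: 18.0
eef_pos: [0.5341, -0.0276, 0.1254]
tool_rot: [[-0.609, -0.001, 0.793], [-0.793, 0.0, -0.609], [0.0, -1.0, -0.001]]
ft_force: [-2.4, 0.1, 3.4]
grip_width: 0.0392
```

Emit:
apply_moves(
  increments=[
    {"claw": 0.02,"linear": [0,0.0001,0],"twist": [0,6,0]},
    {"claw": 0.02,"linear": [0,0.0003,0],"twist": [0,12,0]},
    {"claw": 0.02,"linear": [0,0.0004,0],"twist": [0,18,0]},
    {"claw": 0.02,"linear": [0,0.0005,0],"twist": [0,24,0]},
    {"claw": 0.02,"linear": [0,0.0007,0],"twist": [0,30,0]},
    {"claw": 0.02,"linear": [0,0.0008,0],"twist": [0,36,0]},
    {"claw": 0.02,"linear": [0,0.0009,0],"twist": [0,42,0]},
    {"claw": 0.02,"linear": [0,0.0011,0],"twist": [0,48,0]},
  ],
)

```text
time: 18.67
eef_pos: [0.5341, -0.0279, 0.1244]
tool_rot: [[-0.997, -0.001, 0.073], [-0.073, -0.0, -0.997], [0.001, -1.0, 0.0]]
ft_force: [-2.6, -0.1, 3.8]
grip_width: 0.039
```

Emit:
apply_moves(
  increments=[
    {"claw": 0.02,"linear": [0,0.0001,0],"twist": [0,6,0]},
    {"claw": 0.02,"linear": [0,0.0003,0],"twist": [0,12,0]},
    {"claw": 0.02,"linear": [0,0.0004,0],"twist": [0,18,0]},
    {"claw": 0.02,"linear": [0,0.0005,0],"twist": [0,24,0]},
    {"claw": 0.02,"linear": [0,0.0007,0],"twist": [0,30,0]},
    {"claw": 0.02,"linear": [0,0.0008,0],"twist": [0,36,0]},
    {"claw": 0.02,"linear": [0,0.0009,0],"twist": [0,42,0]},
    {"claw": 0.02,"linear": [0,0.0011,0],"twist": [0,48,0]},
  ],
)

```text
time: 19.33
eef_pos: [0.5337, -0.0281, 0.1232]
tool_rot: [[-0.721, -0.001, -0.692], [0.692, -0.0, -0.721], [0.001, -1.0, 0.001]]
ft_force: [-3.8, -0.2, 4.7]
grip_width: 0.0394
```

Emit:
apply_moves(
  increments=[
    {"claw": 0.02,"linear": [0,0,0],"twist": [0,0,0]},
    {"claw": 0.02,"linear": [0,0,0],"twist": [0,0,0]},
    {"claw": 0.02,"linear": [0,0,0],"twist": [0,0,0]},
    {"claw": 0.02,"linear": [0,0,0],"twist": [0,0,0]},
    {"claw": 0.02,"linear": [0,0,0],"twist": [0,0,0]},
    {"claw": 0.02,"linear": [0,0,0],"twist": [0,0,0]},
  ],
)

```text
time: 19.83
eef_pos: [0.5338, -0.0282, 0.1231]
tool_rot: [[-0.725, -0.001, -0.689], [0.689, -0.0, -0.725], [0.001, -1.0, 0.001]]
ft_force: [-5.7, -2.4, 5.0]
grip_width: 0.0393
```

```bash
python3 - <<'E'
from h import *
np.set_printoptions(precision=4,suppress=True)
st,s,R,t=wrist();print(st["eef_pos"],st["joint_pos"],st["tool_rot"],st["ft_force"],st["time"],st["qvel"])
cv2.imwrite("pics/w7.png",s["img"])
c=optics.snapshot("scene");cv2.imwrite("pics/s7.png",c["img"])
def px(X,s,R,t):
    c=R@X+t;x=c[:2]/c[2];x*=1+s["k1"]*(x@x);return x*[s["fx"],s["fy"]]+[s["cx"],s["cy"]]
print(px(np.array([.5424,.1353,.1095]),s,R,t),px(np.array([.5424,.1353,.1095]),c,np.array(c["R"]),np.array(c["t"])))
for q in ("spanner","spec_jar","timer","oring_box","hex_key"): print(q,[(np.round(x["xyz"],4),round(x["p"],2)) for x in finder.spot_in(q,"scene")[:1]])
u,v=px(np.array([.5424,.1353,.1095]),c,np.array(c["R"]),np.array(c["t"])).astype(int)
a=cv2.resize(c["img"][v-25:v+25,u-40:u+40],None,fx=8,fy=8,interpolation=cv2.INTER_CUBIC)
k=cv2.resize(s["img"],(400,250));o=np.zeros((600,640,3),np.uint8);o[:400]=a;o[400:,:320]=cv2.resize(s["img"],(320,200));o[400:,320:]=cv2.resize(c["img"],(320,200))
cv2.imwrite("pics/f7.png",o)
E
```

```text
[ 0.5338 -0.0282  0.1231] [-0.458   0.4861  0.5766  1.9691 -0.3661  0.7908 -2.0029] [[-0.7252 -0.001  -0.6886]
 [ 0.6886 -0.0001 -0.7252]
 [ 0.0006 -1.      0.0008]] [-5.6549 -2.4479  5.0334] 19.8333 [-0.0008  0.0018 -0.0003 -0.0007 -0.0001 -0.0019 -0.0014]
[ 89.8746 432.2773] [279.381  227.2817]
spanner [(array([0.4713, 0.0846, 0.0145]), 0.5)]
spec_jar [(array([ 0.5981, -0.2234,  0.0541]), 0.58)]
timer [(array([ 0.4787, -0.2272,  0.0181]), 0.79)]
oring_box [(array([0.4931, 0.2199, 0.0187]), 0.97)]
hex_key []
```

View pics/f7.png

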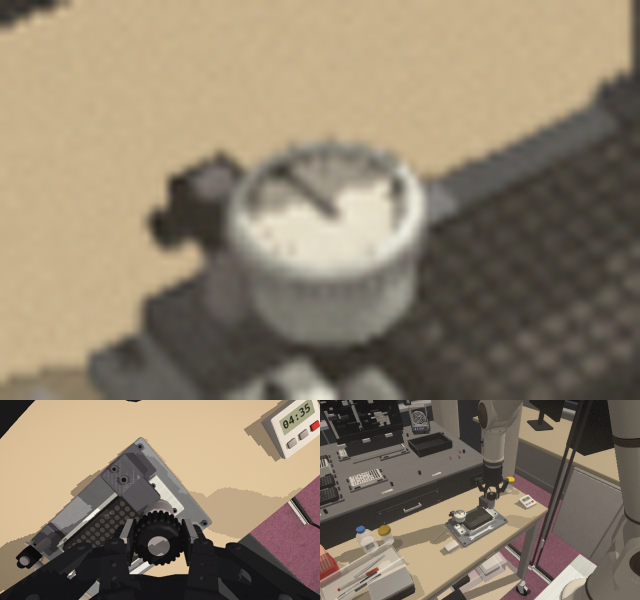

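```bash
python3 -c "
from h import *
print(order.sign_off())"
```

```text
the job is handed in; nothing more can be done
None
```

I zeroed the gauge, started the clamp screw without crossing the thread, turned it in one turn, and handed the job in while still gripping the knob. The hand-in gives no verdict.

- **Gauge:** I turned the bezel about 62° anticlockwise. A close wrist picture after I let go showed the triangle's tip at the pointer. I did not touch the gauge again. The last scene picture is too coarse to show the triangle, so it does not confirm the zero independently.
- **Drop into the thread:** I turned the knob back with light downward pressure. The vertical force fell from 11.5 N to about 0 after 45 to 60° of turning. I followed the screw down about 7.5 mm, and a picture confirmed the lower knob height. I did not see the rise expected at first while turning back.
- **Forward turn:** I turned the screw clockwise in two grips, 261° then 96°, which is 357° in all. It sank about 8 mm, so the depth should be about 15.7 mm. That is my estimate from the arm's height, not a direct reading.
- **At the end:** The jaws were closed on the knob at 39 mm with a 30 N grip, and the arm was still. The wrist force was about 8 N and the clock stood at about 20 s.
- **Bystanders:** The spanner, jar, timer and O-ring box were found within about 5 mm of their starting places, close to the finder's accuracy. The finder did not report the hex key in the last picture. I never moved the arm low near it, but I could not confirm its place.

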